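# Stop the turntable, free the sagging bolt and hold the guard gate ajar

## Robot

A 6-joint arm with a two-finger parallel gripper is mounted at the origin on a cart in front of the work surface, level with it; the furniture and walls round the work are solid. World frame = base frame: x ahead of the robot, y to its left, z up, the work surface at z = 0. Lengths are in m, angles in rad, forces in N, time in s.
With the tool pointing down it reaches from about 0.25 to 0.775 m from the base axis. Payload 4 kg.
Tool frame: the origin (TCP) lies midway between the tips of the shut fingers; the grasp point (between the pads) lies 19 mm behind it (robot.tcp_to_grasp is the distance from the TCP to the grasp point, in m); x points along the fingers, y is the direction in which the jaws open and shut, and the axes are right-handed (so a half turn about x gives the same grasp; the last joint's range is limited). The gripper opens to 94 mm and grips with 3 to 60 N. Pads are 16 mm wide; open, the fingers measure 119 mm over their backs; the gripper's body (75 mm by 177 mm) begins 78 mm behind the grasp point.
Start: joints at [-1.232, 0.087, 1.371, -0, 1.684, -0.103], TCP at [0.235, -0.497, 0.206] pointing down, gripper open.
Joint ranges: [-3.1, 3.1], [-0.76, 2.03], [0.27, 2.55], [-1.08, 4.22], [0.17, 2.65], [-2.57, 2.57]. Speed limits (rad/s): [2.79, 2.79, 3.14, 3.14, 3.14, 3.14].

## Interface

Orientations are given as [roll, pitch, yaw] about the fixed x, y, z axes, in that order (R = Rz(yaw) Ry(pitch) Rx(roll)).
In Python, from bench import robot gives the robot as it stands.
- The arm moves only by the tool send_rows, never from a script. Its argument "increments" is a list of rows, each a list of 5 numbers: the opening, from -1 (shut) to 1 (fully open), so that 0 is half open, then the shift along the tool's x, y, z in m, then the turn about the tool's x in rad. In form: [[hand, tx, ty, tz, roll], ...]. A call has 1 to 5 rows; each row is the pose to reach, as a shift and turn from the pose commanded when the call began, along the tool's axes at that moment; what a row does not reach only later rows make up. A row lasts 1/12 s, in which the tool goes at most 41.7 mm and 7.16 degrees, less where a joint would pass 70% of its speed; a pose out of reach is approached as far as the arm can. A call with a gripper value outside its range is refused whole. The fingers move at their own pace and stop on an object; the grip force is fixed at half the most. Time passes only in rows, so rows that repeat a pose let the fingers close. It gives the time, the measured TCP pose, the force and the opening at its end, in the units of the state.
- robot.get_obs(): the state, without advancing time (a new reading comes with each control period).
- robot.snapshot(name): name is "scene" or "top" or "wrist"; returns a dict with "image" (480x640x3 uint8, red, green, blue), "intrinsics" (3x3 intrinsics, pixels), "world_from_camera" (4x4, takes a point from camera to world coordinates). Camera axes: x right, y down, z forward; pixel columns grow to the right and rows downward; lengths in m; the calibration is good to about 2 mm. A picture is of the moment at which its call begins. There is no depth.
- robot.close_job(): hands the job in, once; it reports no verdict.
The state is a dict: "time": time; "joint_positions": joint angles; "qvel": joint speeds; "joint_torque": joint torques, N m; "tool_pos": TCP position; "ee_rot": TCP orientation; "wrist_force": force on the tool from outside, world axes, zero at the start; "wrist_torque": the same for the moment, N m; "width": finger opening in m.
Only numpy, scipy, OpenCV 4.12 (cv2) and the standard library are available. Lean on these libraries where they do the work, as an engineer would, in place of code of your own. Each camera call takes 0.05 s, during which the arm holds its last target.

## Task

First press the spring plunger of the small stop unit all the way down to its stop. Then open the little barred guard: its barrel bolt sags and its end is caught behind the bent-up lip of the keeper, so lift the bolt by its upright knob over the lip while drawing it fully back, and swing the gate towards you until its free edge stands about 8 cm out from the closed position. The gate springs shut, so finish while still holding it ajar there, and leave the tape roll and the cap beside the guard where they lie.

Things in the scene. Friction and masses are not known exactly. Their poses are not given: they have to be found in the camera images.
- guard: Fixed barred fence round a turntable with a brown medallion, on a plywood board 14 mm thick. Origin on the table under the middle of the closed gate; x points through the gate into the fence (away from the robot), y along the closed gate from hinge post to keeper post, z up. Board: x -50 to +220 mm, y -150 to +150 mm. Posts at y = -135 (hinge) and +133 mm (keeper), 116 mm high.
- gate: Barred aluminium gate 212 mm wide, top 108 mm above the table, on a vertical hinge; origin on the hinge line at table height, y axis along the gate from hinge to free edge, x as the guard's when closed. Two tall guide loops for the bolt stand on its front at y = 85 and 198 mm, tops 126 mm above the table.
- bolt: Steel barrel bolt carried in the guide loops on the gate's front: rod 10 mm thick, axes as the gate's, origin on the rod axis under the knob (100 mm above the table while it sags). Its +y end is a head 18 mm long that hangs 10 mm deep behind the keeper's lip. 0.1 to 0.2 kg. The bolt stays level; it does not turn.
- knob_grip (a point): Middle of the bolt's upright round knob: grip 17 mm across, 34 mm tall, 22 mm flange on top. At the start 153 mm above the table; flange top 21 mm higher, grip's foot 17 mm lower (thin stem below), guide loop tops 27 mm lower. Moves with bolt and gate: 26 mm in front of the gate's middle plane, 170 mm from the hinge with the bolt shot, 125 mm fully back.
- gate_hinge (a point): Point on the gate's vertical hinge axis, 100 mm above the table.
- gate_edge (a point): Free edge of the gate, 212 mm from the hinge axis, 100 mm above the table.
- gate_swing (a joint): Gate angle, rad: 0 closed, grows as the gate swings towards the robot (counter-clockwise seen from above), up to 1.2. Self-closing spring: about 0.24 Nm closed, 0.4 Nm at 0.4 rad. While the bolt is in the keeper the gate cannot open.
- bolt_lift (a joint): Height of the bolt above its sagging rest, m: 0 to 0.018; it must be over 0.010 for its head to pass the lip. Falls back by its weight when released.
- bolt_slide (a joint): Draw of the bolt towards the hinge, m: 0 shot, 0.045 fully back. Friction about 1.2 N. The head strikes the lip at 0.004 unless lifted and is past it from 0.026 on; then the bolt may sink again.
- stop_unit: Fixed stop unit: square foot 60 x 60 x 12 mm with a round aluminium barrel carrying the spring plunger; origin on the table under its middle. It stands left or right of the guard.
- plunger_top (a point): Top of the plunger's black mushroom head (36 mm in diameter), 70 mm above the table when up.
- plunger (a joint): Plunger travel, m: 0 up, 0.012 at its stop; spring force 3 N at the top, 6 N at the stop; it comes back up when let go.
- masking_tape: Bystander: roll of masking tape lying flat, 105 mm across, 25 mm high, loose; origin under its middle.
- red_cap: Bystander: red cap, 34 mm across, 28 mm high, loose; origin under its middle.
- keeper_lip (a point): Top edge of the keeper's bent-up lip, 92 mm above the table. The keeper is an open-topped steel channel on the front of the keeper post, up to 126 mm high; its edge nearest the gate is bent up into this lip, 4 mm thick.
Things that resemble listed ones, but are neither listed nor needed, are in the scene too. Of the things shaped like the stop_unit, the aluminium one is meant.

How it is judged:
On the way, in this order (a step that is already met when the one before it is completed fails the run):
1. the plunger is pressed down to its stop (value of joint plunger above 0.0105 m), for 0.2 s.
2. the bolt is drawn back out of the keeper (value of joint bolt_slide above 0.032 m), for 0.1 s.
At the end, for the whole second after the job is handed in: The bolt is drawn back by more than 32 mm; the gate stands still between 0.24 and 0.54 rad open (its free edge 5 to 11 cm out from the closed position), kept there by the fingers, which press on the gate or its bolt with more than 1 N (value of joint bolt_slide above 0.032 m and value of joint gate_swing between 0.24 and 0.54 rad and velocity of joint gate_swing between -0.05 and 0.05 rad/s and contact force between the fingers and gate above 1 N); the arm keeps its last pose, push and grip.
It fails at once if the masking tape was disturbed (over 30 mm) (distance of masking_tape from where it was at the start of the episode above 0.03 m).
It fails at once if the red cap was disturbed (over 30 mm) (distance of red_cap from where it was at the start of the episode above 0.03 m).
It also fails if it takes over 42 s, if anything falls off the work surface, if the arm or the gripper's body presses on something with over 40 N, if the wrist force passes 120 N, or if a joint passes its speed limit or range.

## Working session

There is one attempt and no reset: what is moved stays moved. The work goes in short steps, Python scripts to look and compute and a tool call to move; the robot and the scene stay as the last step left them, time stands still between calls to the robot, and variables do not carry over. Pictures are saved under pics/ and viewed, and the job is handed in when it is done.

Besides the shell and the picture viewer there is one more tool, called after ">>>" by a JSON object that holds its "name" and its "arguments", one argument or row to a line. send_rows: Moves the arm, as the interface text tells. Its arguments: {"type":"object","properties":{"increments":{"type":"array"}},"required":["increments"]}

```bash
mkdir -p pics
python3 - <<'E'
from bench import robot
import cv2
o=robot.get_obs()
for k,v in o.items(): print(k,v)
for n in ["scene","top","wrist"]:
    s=robot.snapshot(n); cv2.imwrite(f"pics/{n}0.png",s["image"][:,:,::-1]); print(n,s["intrinsics"].tolist(),s["world_from_camera"].round(4).tolist())
E
ls
```

```text
time 0.0
joint_positions [-1.23209987e+00  8.79822793e-02  1.37222682e+00 -1.98784222e-05
  1.68363124e+00 -1.03068645e-01]
qvel [-4.36905681e-04 -1.33994677e-03 -1.14099627e-03  5.75079125e-05
 -1.98193684e-03 -6.38762600e-04]
joint_torque [-2.15231994e-03 -3.40184963e+01 -3.02433443e+01  7.15267262e-02
  3.29796073e-02 -1.57827499e-04]
tool_pos [ 0.23496531 -0.496673    0.20430321]
ee_rot [-1.66507529  1.56854855  1.91828024]
wrist_force [-0.3479523   0.46614766 -0.33365822]
wrist_torque [ 0.05411904  0.01346925 -0.00342602]
width 0.09447855092661385
scene [[440.41854125757084, 0.0, 321.7708551627958], [0.0, 440.41854125757084, 244.06531385573012], [0.0, 0.0, 1.0]] [[-0.93, 0.3283, -0.1654, 0.7236], [0.3676, 0.8277, -0.424, 0.4212], [-0.0023, -0.4551, -0.8905, 0.876], [0.0, 0.0, 0.0, 1.0]]
top [[494.31243446847327, 0.0, 319.78373599167196], [0.0, 494.31243446847327, 236.24838611411028], [0.0, 0.0, 1.0]] [[-0.0237, -0.9829, 0.1826, 0.3998], [-0.9997, 0.0217, -0.0128, 0.0299], [0.0086, -0.1829, -0.9831, 1.0483], [0.0, 0.0, 0.0, 1.0]]
wrist [[401.12371751106997, 0.0, 316.54280574938167], [0.0, 401.12371751106997, 239.73599846130205], [0.0, 0.0, 1.0]] [[0.4277, -0.8774, -0.2175, 0.2978], [-0.9039, -0.4157, -0.1007, -0.4684], [-0.0021, 0.2397, -0.9708, 0.3841], [0.0, 0.0, 0.0, 1.0]]
pics
```

View pics/scene0.png

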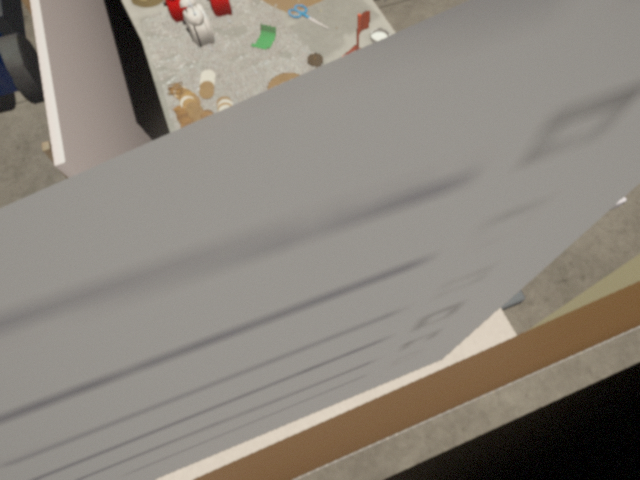

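View pics/top0.png

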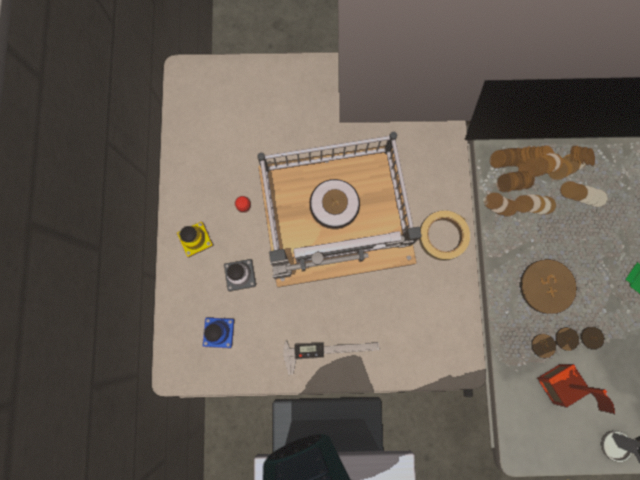

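View pics/wrist0.png

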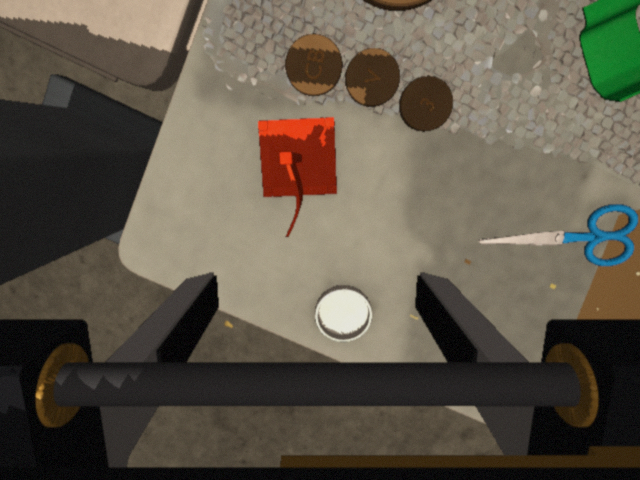

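The scene camera is blocked by a cabinet, so the top view is the useful one. It shows the guard in the centre, the grey aluminium stop unit at about (238,272), the cap at (243,204) and the tape at (446,235). I'll enlarge it.

```bash
cat > h.py <<'E'
import numpy as np, cv2
from bench import robot
def ray(s,u,v,z):
    K=np.array(s["intrinsics"]);T=np.array(s["world_from_camera"])
    d=T[:3,:3]@np.linalg.solve(K,[u,v,1.]);c=T[:3,3]
    return c+d*(z-c[2])/d[2]
def proj(s,p):
    K=np.array(s["intrinsics"]);T=np.array(s["world_from_camera"])
    q=T[:3,:3].T@(np.atleast_2d(p)-T[:3,3]).T
    u=K@q; return (u[:2]/u[2]).T
def crop(s,name,x0,y0,w,h,f):
    im=s["image"][y0:y0+h,x0:x0+w,::-1]
    cv2.imwrite(f"pics/{name}.png",cv2.resize(im,None,fx=f,fy=f,interpolation=cv2.INTER_CUBIC))
E
python3 - <<'E'
from h import *
s=robot.snapshot("top")
crop(s,"t1",170,120,310,220,2.55)
E
```

```text
(no output)
```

View pics/t1.png

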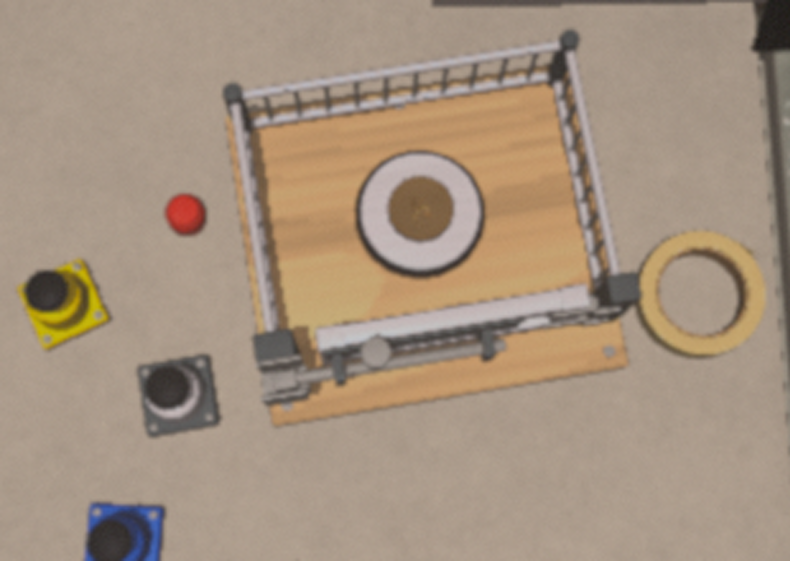

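The crop shows the knob flange at (376,352), the aluminium plunger head at (170,386), the keeper post top at (277,348), the hinge post top at (625,287), and the board's front corners at (275,426) and (626,366).

Run:
```python
from h import *
s=robot.snapshot("top")
f=lambda x,y,z: ray(s,x/2.55+170-.3,y/2.55+120-.3,z)
cs=dict(knob=(376,351,.174),plung=(170,386,.070),kpost=(277,348,.116),hpost=(625,287,.116),fl=(275,426,.014),fr=(626,366,.014),post_bl=(233,92,.116),post_br=(569,40,.116),cap=(185,214,.028),tape=(702,293,.025), foot1=(138,365,.012),foot2=(208,355,.012),foot3=(218,423,.012),foot4=(150,435,.012))
P={k:f(*v) for k,v in cs.items()}
for k,p in P.items(): print(k,p.round(4))
e=P['kpost'][:2]-P['hpost'][:2]; print('post sep',np.hypot(*e)); 
e2=P['fl'][:2]-P['fr'][:2]; print('front',np.hypot(*e2)); 
print(np.arctan2(-e[0],e[1]),np.arctan2(-e2[0],e2[1]))
# fit with model points
M={'knob':(-.026,.0,0),'kpost':(0,.133),'hpost':(0,-.135),'fl':(-.05,.15),'fr':(-.05,-.15)}
ks=['kpost','hpost','fl','fr']
a=np.array([M[k][:2] for k in ks]);b=np.array([P[k][:2] for k in ks])
ac=a-a.mean(0);bc=b-b.mean(0)
th=np.arctan2((ac[:,0]*bc[:,1]-ac[:,1]*bc[:,0]).sum(),(ac*bc).sum())
R=np.array([[np.cos(th),-np.sin(th)],[np.sin(th),np.cos(th)]])
t=b.mean(0)-R@a.mean(0)
print('yaw',th,'t',t,'res',(a@R.T+t-b).round(4).tolist())
k=R.T@(P['knob'][:2]-t); print('knob in guard',k)
o=robot.get_obs(); from scipy.spatial.transform import Rotation as Ro
print(Ro.from_euler('xyz',o['ee_rot']).as_matrix().round(3),o['tool_pos'],o['time'])
```

```text
knob [0.524  0.0241 0.174 ]
plung [0.5149 0.1843 0.07  ]
kpost [0.5362 0.0975 0.116 ]
hpost [ 0.5768 -0.1653  0.116 ]
fl [0.4867 0.1071 0.014 ]
fr [ 0.5296 -0.1835  0.014 ]
post_bl [0.7373 0.1299 0.116 ]
post_br [ 0.7746 -0.1329  0.116 ]
cap [0.6634 0.1795 0.028 ]
tape [ 0.5876 -0.2479  0.025 ]
foot1 [0.5398 0.22   0.012 ]
foot2 [0.5468 0.1622 0.012 ]
foot3 [0.4904 0.154  0.012 ]
foot4 [0.4818 0.2095 0.012 ]
post sep 0.26591506932187803
front 0.2937798792899801
0.1532487995740508 0.14655011274945243
yaw 0.14836289504690303 t [ 0.55695505 -0.0318348 ] res [[0.0011, 0.0022], [0.0001, -0.0001], [-0.0014, 0.002], [0.0001, -0.0041]]
knob in guard [-0.02430248  0.06021256]
[[-0.     0.428 -0.904]
 [ 0.001 -0.904 -0.428]
 [-1.    -0.001 -0.   ]] [ 0.23506833 -0.49697475  0.20493323] 0.25
```

Post spacing, board front and foot sizes all match the given sizes to within a few mm. The guard yaw is about 0.148. The plunger is at about (0.515, 0.185) and the knob at about (0.524, 0.024). Next I move towards the plunger with the fingers shut.

>>> {"name": "send_rows", "arguments": {
  "increments": [
    [-1,-0.005,-0.027,-0.03,0],
    [-1,-0.01,-0.054,-0.059,0],
    [-1,-0.01,-0.081,-0.089,0],
    [-1,-0.01,-0.108,-0.118,0],
    [-1,-0.01,-0.135,-0.148,0]
  ]
}}

```text
time: 0.67
tool_pos: [0.3114, -0.3103, 0.2155]
ee_rot: [2.133, 1.57, -0.567]
wrist_force: [1.1, -0.8, -0.5]
width: 0.0641
```

>>> {"name": "send_rows", "arguments": {
  "increments": [
    [-1,0,-0.027,-0.03,0],
    [-1,0,-0.054,-0.059,0],
    [-1,0,-0.081,-0.089,0],
    [-1,0,-0.108,-0.118,0],
    [-1,0,-0.135,-0.148,0]
  ]
}}

```text
time: 1.08
tool_pos: [0.3874, -0.1247, 0.2157]
ee_rot: [2.156, 1.57, -0.544]
wrist_force: [1.6, -0.1, -0.7]
width: 0.0307
```

>>> {"name": "send_rows", "arguments": {
  "increments": [
    [-1,0,-0.027,-0.03,0],
    [-1,0,-0.054,-0.059,0],
    [-1,0,-0.081,-0.089,0],
    [-1,0,-0.108,-0.118,0],
    [-1,0,-0.135,-0.148,0]
  ]
}}

```text
time: 1.5
tool_pos: [0.4635, 0.0608, 0.2156]
ee_rot: [2.184, 1.57, -0.515]
wrist_force: [1.3, 0.3, 0.0]
width: 0.0006
```

>>> {"name": "send_rows", "arguments": {
  "increments": [
    [-1,0,-0.03,-0.034,0],
    [-1,0,-0.06,-0.068,0],
    [-1,0,-0.092,-0.101,0],
    [-1,0,-0.092,-0.101,0],
    [-1,0,-0.092,-0.101,0]
  ]
}}

```text
time: 1.92
tool_pos: [0.5155, 0.1877, 0.2143]
ee_rot: [-0.423, 1.569, -3.119]
wrist_force: [-0.4, -0.2, 0.1]
width: 0.0004
```

>>> {"name": "send_rows", "arguments": {
  "increments": [
    [-1,0,0,0,0.1],
    [-1,0,0,0,0.2],
    [-1,0,0,0,0.294],
    [-1,0,0,0,0.294],
    [-1,0,0,0,0.294]
  ]
}}

```text
time: 2.33
tool_pos: [0.5151, 0.1837, 0.2157]
ee_rot: [1.659, 1.57, -1.334]
wrist_force: [-0.0, -0.3, 0.6]
width: 0.0
```

Run:
```python
from h import *
from scipy.spatial.transform import Rotation as Ro
for n in ("wrist","top"):
    s=robot.snapshot(n); cv2.imwrite(f"pics/{n}2.png",s["image"][:,:,::-1])
    for nm,p in dict(pl=(.515,.185,.07),knob=(.524,.024,.174)).items(): print(n,nm,proj(s,p).round(1))
o=robot.get_obs();print(o['time'],o['tool_pos'],o['wrist_force'],o['width'],o['joint_positions'].round(2)); print(Ro.from_euler('xyz',o['ee_rot']).as_matrix().round(3))
```

```text
wrist pl [[313.7 226.4]]
wrist knob [[586.6 288.3]]
top pl [[236. 271.]]
top knob [[317.2 257.4]]
2.4333 [0.51520749 0.18412533 0.21563706] [ 0.66661565 -0.48437021  0.10428273] 0.0006503895243839322 [ 0.24  0.08  1.36 -0.    1.7   1.66]
[[ 0.     0.148 -0.989]
 [-0.    -0.989 -0.148]
 [-1.     0.    -0.   ]]
```

View pics/wrist2.png

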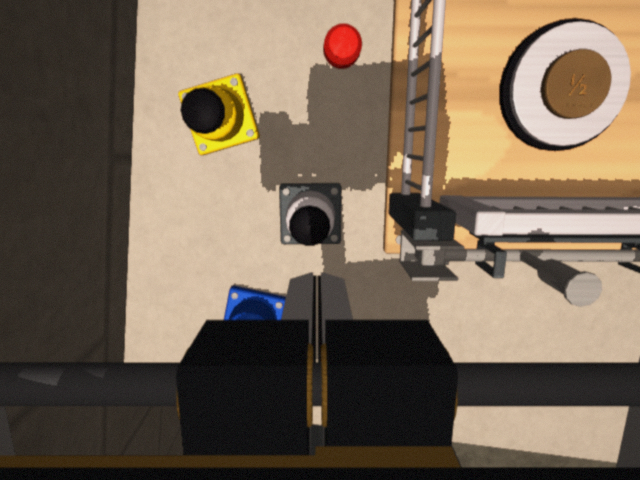

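View pics/top2.png

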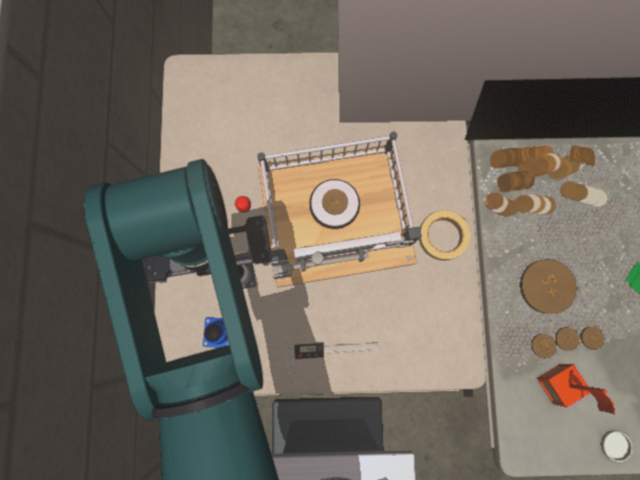

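In the wrist view the aluminium plunger head is at (310,226), against a predicted (314,226). The knob flange is at (583,288), against (587,288). The two agree to about 1–2 mm, so I go down onto the plunger.

Run:
```python
from h import *
s=robot.snapshot("wrist")
crop(s,"w3",250,160,390,160,2)
print(ray(s,583,288,.174),ray(s,310,226,.07),ray(s,564,201,.174))
```

```text
[0.52395101 0.02660661 0.174     ] [0.51503803 0.18856368 0.07      ] [0.57188736 0.05270525 0.174     ]
```

View pics/w3.png

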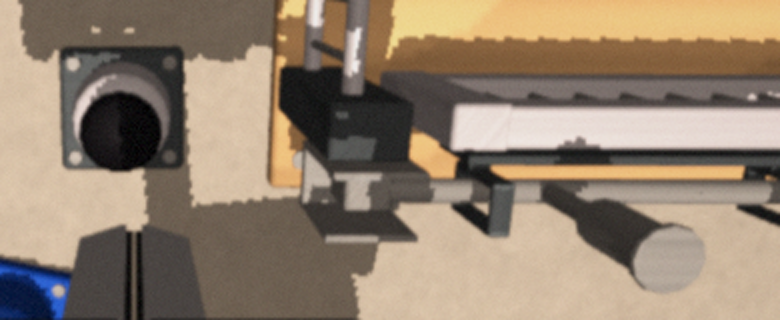

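>>> {"name": "send_rows", "arguments": {
  "increments": [
    [-1,0.03,0,0,0],
    [-1,0.06,0,0,0],
    [-1,0.09,0,0,0],
    [-1,0.12,0,0,0],
    [-1,0.135,0,0,0]
  ]
}}

```text
time: 2.9
tool_pos: [0.5128, 0.1842, 0.0762]
ee_rot: [0.131, 1.564, -2.862]
wrist_force: [-1.0, 0.2, -0.6]
width: 0.0004
```

>>> {"name": "send_rows", "arguments": {
  "increments": [
    [-1,0.005,0,0,0],
    [-1,0.01,0,0,0],
    [-1,0.016,0,0,0],
    [-1,0.02,0,0,0],
    [-1,0.022,0,0,0]
  ]
}}

```text
time: 3.32
tool_pos: [0.516, 0.1851, 0.0599]
ee_rot: [3.032, 1.569, 0.038]
wrist_force: [-3.4, -0.4, 5.4]
width: 0.0009
```

>>> {"name": "send_rows", "arguments": {
  "increments": [
    [-1,0.002,0,0,0],
    [-1,0.004,0,0,0],
    [-1,0.004,0,0,0],
    [-1,0.004,0,0,0]
  ]
}}

```text
time: 3.65
tool_pos: [0.5162, 0.1851, 0.0581]
ee_rot: [3.03, 1.568, 0.036]
wrist_force: [-5.6, -2.1, 12.4]
width: 0.0005
```

The force of 12 N is above the 6 N spring maximum, and z = 58 mm is the stop height. I hold with a little more push.

>>> {"name": "send_rows", "arguments": {
  "increments": [
    [-1,0.003,0,0,0],
    [-1,0.003,0,0,0],
    [-1,0.003,0,0,0],
    [-1,0.003,0,0,0],
    [-1,0.003,0,0,0]
  ]
}}

```text
time: 4.07
tool_pos: [0.5163, 0.1851, 0.0579]
ee_rot: [3.046, 1.567, 0.052]
wrist_force: [-10.6, -3.6, 22.5]
width: 0.0004
```

>>> {"name": "send_rows", "arguments": {
  "increments": [
    [-1,-0.03,0,0,0],
    [-1,-0.06,0,0,0],
    [-1,-0.1,0,0,0],
    [-1,-0.14,0,0,0],
    [-1,-0.17,0,0,0]
  ]
}}

```text
time: 4.48
tool_pos: [0.5168, 0.1855, 0.2261]
ee_rot: [-3.04, 1.564, 0.25]
wrist_force: [-0.4, 0.7, 0.8]
width: 0.0008
```

>>> {"name": "send_rows", "arguments": {
  "increments": [
    [0.2,0,0.04,0.004,0],
    [0.2,0,0.08,0.008,0],
    [0.2,0,0.12,0.012,0],
    [0.2,0,0.157,0.0155,0],
    [0.2,0,0.157,0.0155,0]
  ]
}}

```text
time: 4.9
tool_pos: [0.5242, 0.0215, 0.2222]
ee_rot: [2.113, 1.566, -0.889]
wrist_force: [-0.8, 0.5, -0.1]
width: 0.0301
```

>>> {"name": "send_rows", "arguments": {
  "increments": [
    [0.2,0,0,0,0],
    [0.2,0,0,0,0]
  ]
}}

```text
time: 5.07
tool_pos: [0.5236, 0.0279, 0.2219]
ee_rot: [-2.865, 1.569, 0.424]
wrist_force: [0.3, 0.4, 0.1]
width: 0.0441
```

Run:
```python
from h import *
o=robot.get_obs();print(o['time'],o['tool_pos'],o['ee_rot'],o['width'])
s=robot.snapshot("wrist"); cv2.imwrite("pics/w4.png",s["image"][:,:,::-1])
print(proj(s,(.524,.0255,.174)), proj(s,o['tool_pos']),proj(s,o['tool_pos']-[0,0,.05]))
```

```text
5.0667 [0.52357712 0.02788405 0.22192076] [-2.86543817  1.56903448  0.42366427] 0.04408122759613437
[[319.02262002 260.93231369]] [[314.46971881 290.21827393]] [[314.95123612 260.03127919]]
```

View pics/w4.png

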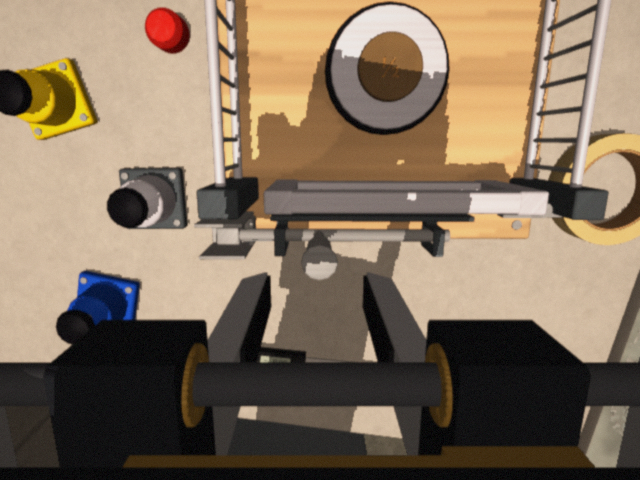

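The flange is at (320,263) against a predicted (319,261), so it sits centred between the fingers. I descend.

>>> {"name": "send_rows", "arguments": {
  "increments": [
    [0.2,0.02,0.002,0,0],
    [0.2,0.04,0.002,0,0],
    [0.2,0.06,0.002,0,0],
    [0.2,0.08,0.002,0,0],
    [0.2,0.087,0.002,0,0]
  ]
}}

```text
time: 5.53
tool_pos: [0.5217, 0.0275, 0.1311]
ee_rot: [-0.276, 1.566, 3.017]
wrist_force: [-0.1, -0.6, -0.6]
width: 0.0564
```

>>> {"name": "send_rows", "arguments": {
  "increments": [
    [0.2,0,0,0,0],
    [0.2,0,0,0,0]
  ]
}}

```text
time: 5.7
tool_pos: [0.5236, 0.0266, 0.1349]
ee_rot: [3.085, 1.57, 0.093]
wrist_force: [0.6, -0.5, 0.7]
width: 0.0562
```

Run:
```python
from h import *
o=robot.get_obs();print(o['time'],o['tool_pos'],o['wrist_force'],o['width'])
s=robot.snapshot("wrist"); cv2.imwrite("pics/w5.png",s["image"][:,:,::-1])
s=robot.snapshot("top"); crop(s,"t5",240,200,200,110,4)
```

```text
5.7 [0.52364014 0.026573   0.13490729] [ 0.56216119 -0.47529383  0.7460754 ] 0.05624743560592386
```

View pics/w5.png

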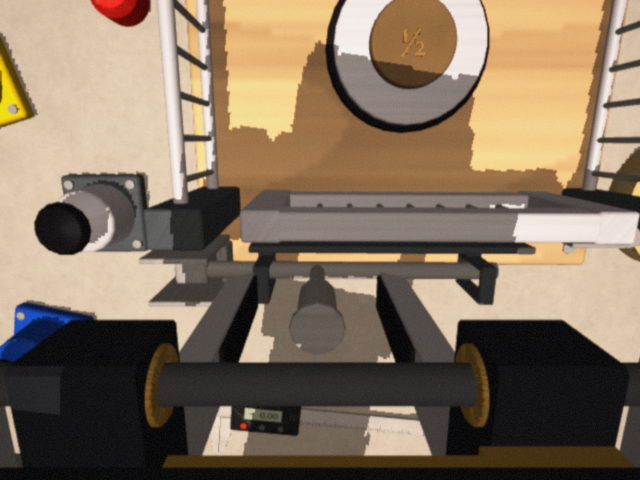

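View pics/t5.png

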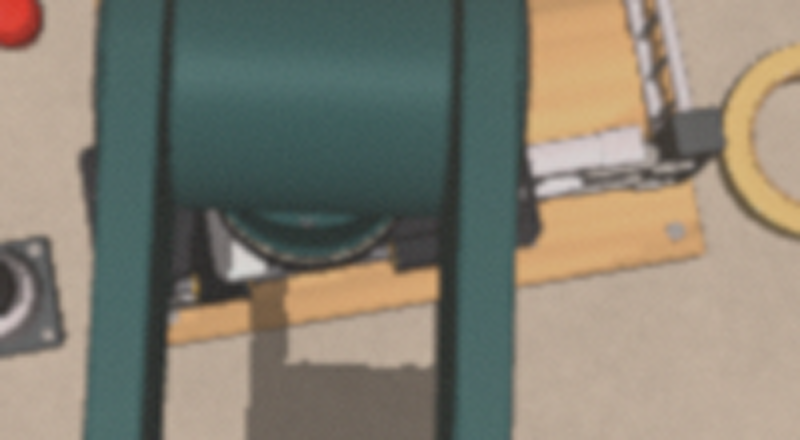

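The knob at (317,328) stands between the pads, so I close.

>>> {"name": "send_rows", "arguments": {
  "increments": [
    [-1,0,0,0,0],
    [-1,0,0,0,0],
    [-1,0,0,0,0],
    [-1,0,0,0,0],
    [-1,0,0,0,0]
  ]
}}

```text
time: 6.22
tool_pos: [0.5235, 0.0254, 0.1347]
ee_rot: [2.782, 1.57, -0.212]
wrist_force: [-1.2, 0.6, -0.1]
width: 0.0263
```

>>> {"name": "send_rows", "arguments": {
  "increments": [
    [-1,0,0,0,0],
    [-1,0,0,0,0],
    [-1,0,0,0,0]
  ]
}}

```text
time: 6.47
tool_pos: [0.5235, 0.0256, 0.1346]
ee_rot: [-2.713, 1.571, 0.576]
wrist_force: [0.1, 1.2, 1.5]
width: 0.02
```

>>> {"name": "send_rows", "arguments": {
  "increments": [
    [-1,0,0,0,0],
    [-1,0,0,0,0],
    [-1,0,0,0,0]
  ]
}}

```text
time: 6.72
tool_pos: [0.5235, 0.0256, 0.1346]
ee_rot: [2.972, 1.571, -0.021]
wrist_force: [-0.8, 0.7, 1.5]
width: 0.0204
```

The width reads 20 mm where 17 mm was expected. I check visually and try a small lift.

>>> {"name": "send_rows", "arguments": {
  "increments": [
    [-1,-0.004,0,0,0],
    [-1,-0.008,0,0,0],
    [-1,-0.012,0,0,0],
    [-1,-0.014,0,0,0],
    [-1,-0.014,0,0,0]
  ]
}}

```text
time: 7.13
tool_pos: [0.5235, 0.0256, 0.1491]
ee_rot: [2.956, 1.57, -0.038]
wrist_force: [-0.2, -0.1, -1.7]
width: 0.02
```

Run:
```python
from h import *
o=robot.get_obs();print(o['time'],o['tool_pos'],o['wrist_force'],o['width'])
s=robot.snapshot("wrist"); crop(s,"w6",100,150,400,250,2)
```

```text
7.1333 [0.52346103 0.02557914 0.14911032] [-0.21707243 -0.11765714 -1.69762361] 0.020032642743019143
```

View pics/w6.png

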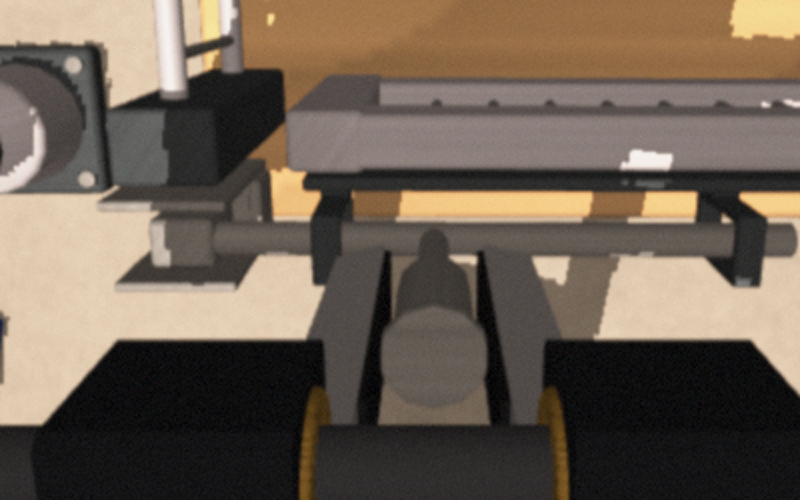

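The wrist force of −1.7 N matches the bolt's weight, so the bolt is lifted about 14.5 mm. I draw it along tool +y (towards the hinge).

>>> {"name": "send_rows", "arguments": {
  "increments": [
    [-1,0,0.005,0,0],
    [-1,0,0.01,0,0],
    [-1,0,0.015,0,0],
    [-1,0,0.02,0,0],
    [-1,0,0.025,0,0]
  ]
}}

```text
time: 7.6
tool_pos: [0.5271, 0.0002, 0.1482]
ee_rot: [-0.21, 1.57, 3.079]
wrist_force: [0.3, 1.3, -1.5]
width: 0.0201
```

>>> {"name": "send_rows", "arguments": {
  "increments": [
    [-1,0,0.005,0,0],
    [-1,0,0.01,0,0],
    [-1,0,0.015,0,0],
    [-1,0,0.018,0,0],
    [-1,0,0.018,0,0]
  ]
}}

```text
time: 8.02
tool_pos: [0.5298, -0.0182, 0.1484]
ee_rot: [1.322, 1.57, -1.673]
wrist_force: [-0.5, -0.7, -1.2]
width: 0.0202
```

Run:
```python
from h import *
o=robot.get_obs();print(o['time'],o['tool_pos'],o['wrist_force'],o['width'])
s=robot.snapshot("wrist"); crop(s,"w7",100,150,400,250,2)
```

```text
8.0167 [ 0.52980586 -0.01817296  0.1483858 ] [-0.49449311 -0.74135537 -1.15450043] 0.02023632933736314
```

View pics/w7.png

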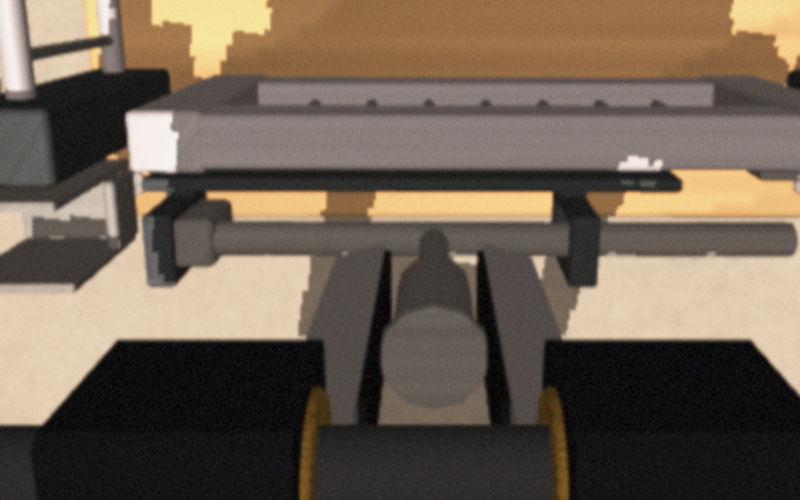

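The bolt has moved 44 mm and its head now rests by the guide loop, clear of the keeper. I swing the gate along its arc, turning the tool with it.

>>> {"name": "send_rows", "arguments": {
  "increments": [
    [-1,0,0.0015,0.0063,-0.05],
    [-1,0,0.0032,0.0125,-0.1],
    [-1,0,0.0053,0.0185,-0.15],
    [-1,0,0.0077,0.0245,-0.2],
    [-1,0,0.0077,0.0245,-0.2]
  ]
}}

```text
time: 8.48
tool_pos: [0.507, -0.0288, 0.1491]
ee_rot: [2.373, 1.568, -0.421]
wrist_force: [2.8, -1.1, -1.3]
width: 0.0202
```

Run:
```python
from h import *
o=robot.get_obs();print(o['time'],o['tool_pos'],o['wrist_force'],o['width'])
s=robot.snapshot("wrist"); crop(s,"w8",100,150,400,250,2)
```

```text
8.4833 [ 0.50704024 -0.02882555  0.14908949] [ 2.80852478 -1.0733893  -1.25951208] 0.020238052492720163
```

View pics/w8.png

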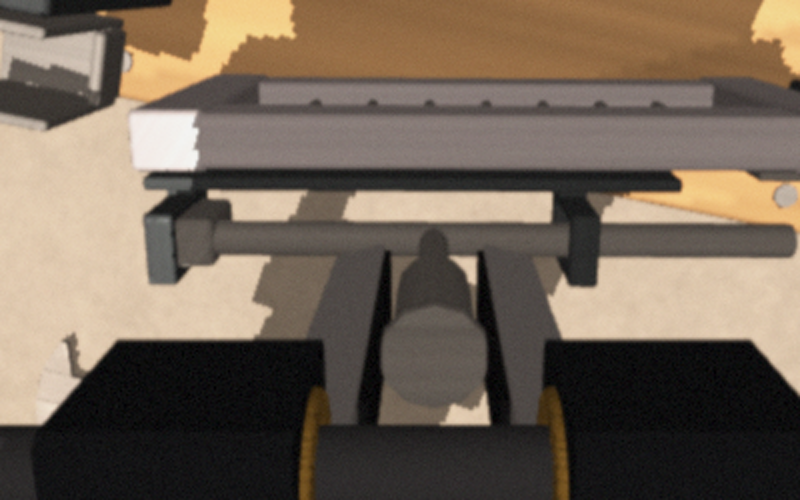

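The gate follows the gripper exactly and the bolt stays back. I continue to about 0.39 rad.

>>> {"name": "send_rows", "arguments": {
  "increments": [
    [-1,0,0.0015,0.0063,-0.05],
    [-1,0,0.0032,0.0125,-0.1],
    [-1,0,0.0053,0.0185,-0.15],
    [-1,0,0.0072,0.0233,-0.19],
    [-1,0,0.0072,0.0233,-0.19]
  ]
}}

```text
time: 8.95
tool_pos: [0.4878, -0.043, 0.1489]
ee_rot: [2.526, 1.569, -0.079]
wrist_force: [2.8, 1.0, -1.1]
width: 0.0203
```

>>> {"name": "send_rows", "arguments": {
  "increments": [
    [-1,0,0,0,0],
    [-1,0,0,0,0],
    [-1,0,0,0,0],
    [-1,0,0,0,0],
    [-1,0,0,0,0]
  ]
}}

```text
time: 9.37
tool_pos: [0.4876, -0.0428, 0.1485]
ee_rot: [2.568, 1.57, -0.036]
wrist_force: [3.4, 0.3, -1.5]
width: 0.0201
```

Run:
```python
from h import *
from scipy.spatial.transform import Rotation as Ro
o=robot.get_obs();print(o['time'],o['tool_pos'],o['wrist_force'],o['width'],o['qvel'].round(4))
R=Ro.from_euler('xyz',o['ee_rot']).as_matrix();print('swing tool',np.arctan2(R[0,1],-R[1,1])-.148, R[:,1])
for n in("wrist","top"):
    s=robot.snapshot(n); cv2.imwrite(f"pics/{n}9.png",s["image"][:,:,::-1])
a=.148
H=np.array([.5735,-.138])
g=o['tool_pos'][:2]-H; print('swing knob',np.arctan2(g[1],g[0])-np.arctan2(.126,-.026)-a)
```

```text
9.3667 [ 0.48757656 -0.04276065  0.14851154] [ 3.36839385  0.34758481 -1.5381701 ] 0.02012789777776244 [-0.0014 -0.0032  0.0023  0.0006  0.0016 -0.003 ]
swing tool 0.3897335712554342 [ 5.12190714e-01 -8.58871691e-01  3.03163798e-04]
swing knob 0.3825275225945378
```

View pics/wrist9.png

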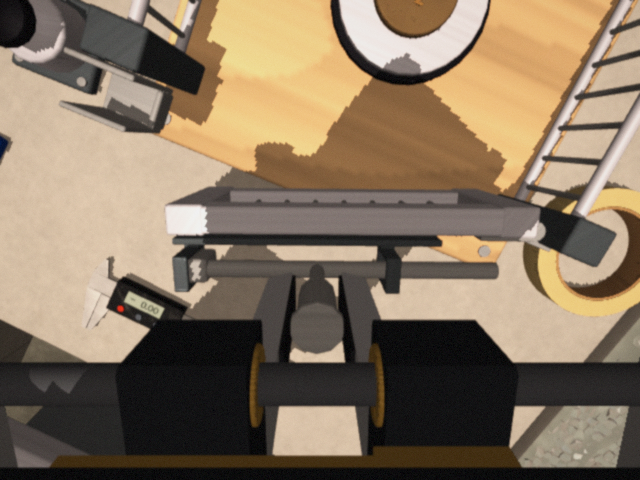

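View pics/top9.png

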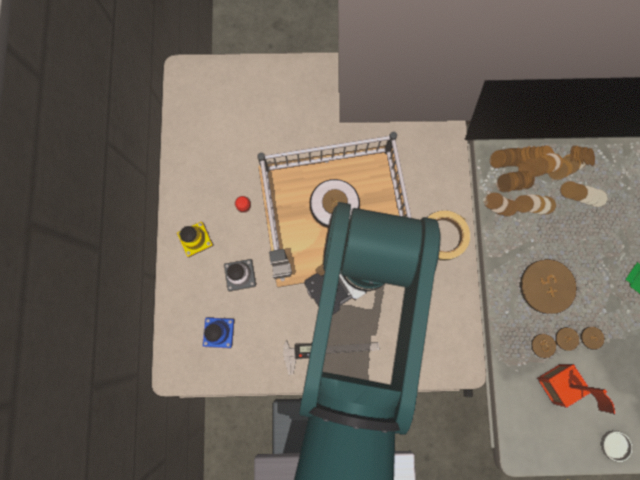

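The gate stands at about 0.385 rad and is at rest. The bolt is held back, the wrist carries about 3.4 N of spring load, and the cap (243,204) and tape (446,235) have not moved. I hand in.

Run:
```python
from bench import robot
print(robot.close_job())
o=robot.get_obs();print(o['time'],o['tool_pos'],o['wrist_force'],o['width'])
```

```text
the job is handed in; nothing more can be done
None
the job is handed in; nothing more can be done
```

I carried out all the steps and handed the job in at about 9.5 s, with the gripper still holding the gate ajar by the bolt knob. No verdict was reported, and the state can't be read after hand-in.

- **Plunger:** I pressed the aluminium stop unit's plunger to 58 mm above the table, which is its stop. The force rose from 12 to 22 N, well past the 6 N spring, and I held it there for about 0.4 s or more.
- **Bolt:** I lifted it about 14.5 mm by the knob and drew it back about 44 mm. The wrist picture shows its head against the guide loop, clear of the keeper.
- **Gate:** Tool orientation puts the opening at 0.390 rad and knob position at 0.383 rad, which is about 8 cm at the free edge. The arm was at rest, carrying a spring load of about 3.4 N.
- **Cap and tape:** Both show at the same pixel positions as at the start.

One reading disagreed: the gripper showed 20 mm on the knob, where 17 mm was given. I did not find out why. The grip did not slip, and the measured load matched the bolt's weight.

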